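# Candle out of the tall pot and into the lantern

## Robot

A 6-joint arm with a two-finger parallel gripper is mounted at the origin on the work surface. World frame = base frame: x ahead of the robot, y to its left, z up, the work surface at z = 0. Lengths are in m, angles in rad, forces in N, time in s.
With the tool pointing down it reaches from about 0.35 to 0.775 m from the base axis. Payload 7.3 kg.
Tool frame: the origin (TCP) lies at the very end of the fingers, on their centre line; the grasp point (between the pads) lies 19 mm behind it; z points along the fingers, y is the line along which they close (so a half turn about z gives the same grasp; the last joint's range is limited). The gripper opens to 92 mm and grips with 3 to 60 N. Pads are 19 mm wide; open, the fingers measure 130 mm over their backs; the gripper's body (75 mm by 190 mm) begins 47 mm behind the grasp point.
Start: joints at [-1.417, 0.342, 1.524, -0, 1.275, -0.146], TCP at [0.155, -0.502, 0.201] pointing down, gripper open.
Joint ranges: [-2.53, 2.53], [-0.77, 2.02], [0.04, 2.7], [-1, 4.14], [0.28, 2.66], [-3.11, 3.11]. Speed limits (rad/s): [2.57, 2.57, 3.14, 3.14, 3.14, 3.14].

## Interface

Orientations are given as [roll, pitch, yaw] about the fixed x, y, z axes, in that order (R = Rz(yaw) Ry(pitch) Rx(roll)).
In Python, from cell import observe, read_camera, get_calibration, hand_in, search_frame gives the robot as it stands.
- The arm moves only by the tool step_arm, never from a script. Its argument "commands" is a list of rows, each an object with "translation": the shift along the tool's x, y, z in mm, a list of three; "roll": the turn about the tool's z in rad. In form: [{"translation": [x, y, z], "roll": roll}, ...]. A call has 1 to 20 rows; each row shifts and turns the commanded pose from where the row before left it, along the tool's axes as they then stand; what a row does not reach is not made up. A row lasts 1/12 s, in which the tool goes at most 41.7 mm and 7.16 degrees, less where a joint would pass 70% of its speed; a pose out of reach is approached as far as the arm can. A call is refused whole if a number of a shift passes 41.7 or a number of a turn 0.125, either way. A call with a gripper value outside its range is refused whole. "fingers" is the opening, from 0 (shut) to 1 (fully open), set as the call begins (left out, the last holds). The fingers move at their own pace and stop on an object; "grip_force" is the grip in N (left out, the last holds). Time passes only in rows, so rows that do not move let the fingers close. It gives the time, the measured TCP pose, the force, the opening and the grip force at its end, in the units of the state.
- observe(): the state, without advancing time (a new reading comes with each control period).
- read_camera(name): name is "scene" or "side" or "wrist"; returns the picture (400x640x3 uint8, red, green, blue); there is no depth.
- get_calibration(name): a dict with "camera_matrix" (3x3 intrinsics, pixels), "world_from_camera" (4x4, takes a point from camera to world coordinates). Camera axes: x right, y up, looking along -z (the intrinsics and any distortion apply to the point x, -y, -z); pixel columns grow to the right and rows downward; lengths in m; the calibration is good to about 2 mm. A picture is of the moment at which its call begins: read the wrist's pose just before it. get_calibration takes no time and is no camera call; for the wrist camera it gives the pose at the moment of the call.
- hand_in(): hands the job in; it is judged then, once.
Trained networks look in the newest picture that a camera, given by its name, has taken for a name from the list of things; names that differ only in an ending like _2 or _b are one class to them, and where a whole thing is asked for, a point or a joint stands for the part that bears it (a point fixed in the world has none). Each returns a list of dicts, best first, with "confidence" (0 to 1); they miss things now and then, are a little off and sometimes report something else, mostly with a low value. They report only what shows in the picture. A call takes as long as a camera call. They do not tell look-alikes from the thing itself.
- search_frame(camera, name): "at" ([x, y, z] in m, in world coordinates, good to about 4 mm: the middle of the surface that is visible of it).
The state is a dict: "time": time; "qpos": joint angles; "qvel": joint speeds; "joint_efforts": joint torques, N m; "tool_pos": TCP position; "tool_rot": TCP orientation; "contact_force": force on the tool from outside, world axes, zero at the start; "torque": the same for the moment, N m; "opening": finger opening in m; "grip_force": force on a finger pad.
Only numpy, scipy, OpenCV 4.12 (cv2) and the standard library are available. Lean on these libraries where they do the work, as an engineer would, in place of code of your own. Each camera call takes 0.05 s, during which the arm holds its last target. There are 200 camera calls.

## Task

The lantern's hood is off and it needs its candle: take the round candle out of the tall clay pot it is kept in and stand it upright in the round cup on the lantern's base. Set it down rather than dropping it, do not tip or drag its pot, and leave the square candle in the other pot alone.

Things in the scene. Friction and masses are not known exactly. Their poses are not given: they have to be found in the camera images.
- candle_mid (a point): centre (half-way up) of the round candle: an upright cream wax cylinder 34 mm in diameter and 80 mm tall, about 65 g, z axis up its length, with an 8 mm wick on top that cannot be felt. It stands loose on the inner floor of one of three alike clay pots, within 5 mm of the pot's middle, its top 18 mm below the rim; grasp it from above with the finger ends about 20 to 25 mm below its top, so that the body of the gripper stays above the rim
- pot_rim (a point): centre of the mouth of the pot that holds the round candle, in the plane of its rim; z up. The pot is a round terracotta pot, 110 mm tall, loose, about 0.9 kg, 98 mm deep inside (floor 12 mm thick), inside diameter 102 mm at the rim narrowing evenly to 92 mm at the floor, outside 118 mm at the rim (124 mm over its bead), wall 8 mm. Fingers opened wide do not fit in: go in closed or nearly so and open inside, just above the candle, to about 50 mm
- square_mid (a point): centre (half-way up) of the square candle, not wanted: cream wax block 44 x 44 mm and 60 mm tall, standing in another pot of the same make. The third such pot is empty
- cup (a point): centre of the cup's floor on the lantern base, z up. The base is a fixed dark steel plate 130 x 130 mm, its top 18 mm above the bench, with a 12 mm stud at each corner; the cup in its middle is a low steel ring standing on that top, 54 mm inside diameter, 60 mm outside, 7 mm high; its floor is the plate's top, and the candle stands on it inside the ring
Mind the look-alikes: they are no part of the job. What is shaped like the part that bears candle_mid but black or orange is not meant.

How it is judged:
On the way:
1. the round candle is lifted clear out of its pot (z of candle_mid in the frame of pot_rim above 0.045 m), for 0.1 s.
At the end, for the whole second after the job is handed in: The round candle, released, stands still and upright (7 degrees) inside the ring on the cup's floor (axis within 13 mm of the cup's centre, its centre 36 to 44 mm above the floor); its pot is upright (6 degrees), and that pot and the square candle are within 40 mm of where they were (horizontal distance between candle_mid and cup below 0.013 m and z of candle_mid in the frame of cup between 0.036 and 0.044 m and angle between candle_mid's own z axis and vertical below 0.12 rad and linear speed of candle below 0.02 m/s and angle between pot_rim's own z axis and vertical below 0.1 rad and distance of each of pot_rim, square_mid from where it was at the start of the episode below 0.04 m); the robot touches nothing.
It fails at once if the round candle's pot is tipped by more than 17 degrees or dragged by more than 40 mm (angle between pot_rim's own z axis and vertical above 0.3 rad or distance of pot_rim from where it was at the start of the episode above 0.04 m).
It fails at once if the square candle is moved by more than 40 mm (distance of square_mid from where it was at the start of the episode above 0.04 m).
It fails at once if the round candle is dropped (falls free of the fingers faster than 0.8 m/s, a fall of over 30 mm) (linear speed of candle above 0.8 m/s and contact force between the fingers and candle below 0.1 N).
It also fails if it takes over 42 s, if anything falls off the work surface, if the arm or the gripper's body presses on something with over 40 N, if the wrist force passes 120 N, or if a joint passes its speed limit or range.

## Working session

There is one attempt and no reset: what is moved stays moved. The work goes in short steps, Python scripts to look and compute and a tool call to move; the robot and the scene stay as the last step left them, time stands still between calls to the robot, and variables do not carry over. Pictures are saved under pics/ and viewed, at most 10 in all, crops included, and the job is handed in when it is done.

Besides the shell and the picture viewer there is one more tool, called as name([rows], argument=value, ...), one row to a line, values as JSON. step_arm: Moves the arm, as the interface text tells. Its arguments: {"type":"object","properties":{"commands":{"type":"array"},"fingers":{"type":"number"},"grip_force":{"type":"number"}},"required":["commands"]}

```bash
mkdir -p pics; cat > h.py <<'E'
from cell import *
import numpy as np, cv2
def save(n,f):
    im=read_camera(n); cv2.imwrite(f,im[:,:,::-1]); return im
def proj(n,p):
    c=get_calibration(n); T=np.linalg.inv(c["world_from_camera"]); q=T[:3,:3]@np.array(p)+T[:3,3]
    k=np.array(c["camera_matrix"])@np.array([q[0],-q[1],-q[2]]); return k[:2]/k[2]
def ray(n,uv):
    c=get_calibration(n); W=np.array(c["world_from_camera"]); d=np.linalg.inv(c["camera_matrix"])@[uv[0],uv[1],1]
    d=W[:3,:3]@[d[0],-d[1],-d[2]]; return W[:3,3],d/np.linalg.norm(d)
def atz(n,uv,z):
    o,d=ray(n,uv); return o+d*(z-o[2])/d[2]
E
python3 - <<'E'
from h import *
a=save("scene","pics/a.png");b=save("side","pics/b.png")
cv2.imwrite("pics/ab.png",np.vstack([a,b])[:,:,::-1][:, :] if 0 else cv2.resize(np.vstack([a,b]),(480,600))[:,:,::-1])
for n in("scene","side"):
  print(n,np.round(get_calibration(n)["world_from_camera"],3).tolist(),{k for k in get_calibration(n)})
  for t in("candle_mid","pot_rim","square_mid","cup"):
    for r in search_frame(n,t): print(n,t,np.round(r["at"],3),round(r["confidence"],2),np.round(proj(n,r["at"])))
print(observe())
E
```

```text
scene [[-0.789, -0.53, 0.311, 0.92], [0.614, -0.671, 0.415, 0.599], [-0.011, 0.518, 0.855, 1.18], [0.0, 0.0, 0.0, 1.0]] {'world_from_camera', 'camera_matrix'}
scene candle_mid [0.599 0.405 0.079] 0.8 [376. 308.]
scene candle_mid [0.606 0.319 0.077] 0.77 [352. 284.]
scene candle_mid [0.476 0.348 0.09 ] 0.64 [398. 262.]
scene candle_mid [0.433 0.47  0.071] 0.54 [441. 289.]
scene pot_rim [0.458 0.349 0.074] 0.57 [402. 260.]
scene square_mid [ 0.574 -0.334  0.071] 0.53 [229. 128.]
scene cup [ 0.522 -0.089  0.018] 0.72 [288. 178.]
scene cup [0.461 0.351 0.071] 0.32 [401. 262.]
side [[-0.998, 0.058, -0.04, 0.47], [-0.066, -0.597, 0.8, 1.021], [0.023, 0.8, 0.599, 0.822], [0.0, 0.0, 0.0, 1.0]] {'world_from_camera', 'camera_matrix'}
side candle_mid [0.593 0.408 0.063] 0.91 [275. 300.]
side candle_mid [0.427 0.478 0.055] 0.81 [353. 337.]
side candle_mid [0.474 0.352 0.089] 0.72 [333. 276.]
side candle_mid [0.599 0.326 0.058] 0.63 [277. 273.]
side pot_rim [0.469 0.377 0.071] 0.95 [334. 290.]
side cup [ 0.523 -0.101  0.015] 0.87 [323. 180.]
{'time': 0.5, 'qpos': array([-1.41697894e+00,  3.41989030e-01,  1.52412340e+00, -9.48347500e-07,
        1.27536769e+00, -1.45993655e-01]), 'qvel': array([-6.14432716e-04, -4.46100709e-04,  1.19185464e-05,  8.58390724e-04,
        7.06873715e-04,  1.13354472e-03]), 'joint_efforts': array([-8.77311663e-05, -4.30815196e+01, -2.44313461e+01,  7.17582973e-02,
        4.90415934e-02, -1.56450989e-05]), 'tool_pos': array([ 0.15508072, -0.50159439,  0.20123802]), 'tool_rot': array([3.14148145e+00, 1.72680436e-05, 2.99811319e-01]), 'contact_force': array([ 0.54819147, -0.32349986, -0.8410557 ]), 'torque': array([ 0.01186047,  0.0104897 , -0.02954709]), 'grip_force': 0.0, 'opening': 0.09161416495784298}
```

View pics/a.png

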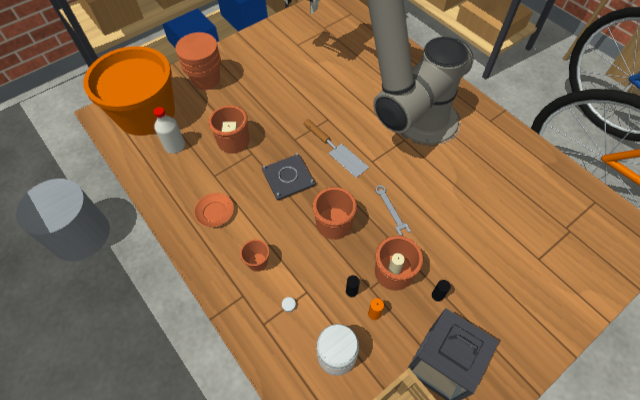

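View pics/b.png

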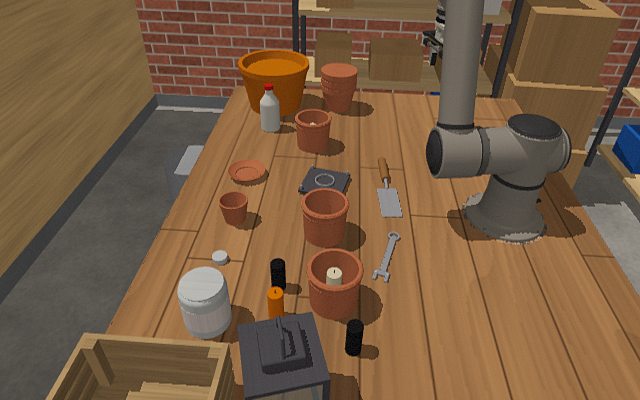

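The scene picture shows these candidates for the round candle:
- the cream cylinder in a pot at scene (398,262) / side (334,275)
- black look-alikes at (352,286) and (440,290)
- an orange look-alike at (376,308)
- the square candle in a pot at (229,128)

The empty pot is at (334,213), and the lantern cup is at (288,175) scene / (324,181) side. I choose the cream one at (398,262) and check it in a crop.

```bash
python3 - <<'E'
from h import *
a=cv2.imread("pics/a.png");b=cv2.imread("pics/b.png")
def cr(im,u,v,w,h): return cv2.resize(im[v:v+h,u:u+w],(400,300),interpolation=cv2.INTER_CUBIC)
cv2.imwrite("pics/c.png",np.vstack([np.hstack([cr(a,358,228,80,60),cr(b,294,243,80,60)]),np.hstack([cr(a,258,148,60,45),cr(b,294,158,60,45)])]))
E
```

```text
(no output)
```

View pics/c.png

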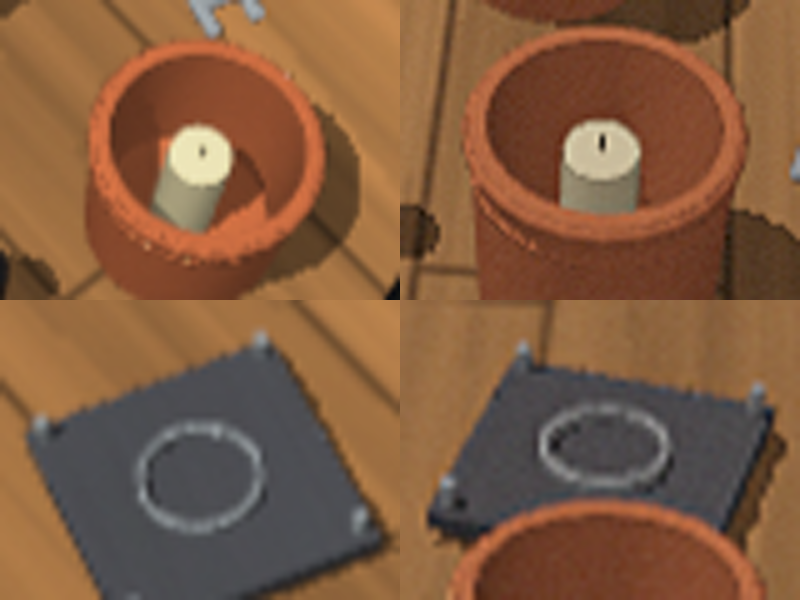

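```bash
cat >> h.py <<'E'
def tri(obs):
    A=np.zeros((3,3));b=np.zeros(3);R=[ray(n,uv) for n,uv in obs]
    for o,d in R:
        P=np.eye(3)-np.outer(d,d);A+=P;b+=P@o
    x=np.linalg.solve(A,b); return x,[np.linalg.norm(np.cross(d,x-o)) for o,d in R]
E
python3 - <<'E'
from h import *
for t,s,d,z in (("candle top",(397.8,258.8),(334,272.6),.092),("rim",(399,257.6),(334.6,269.4),.11),("cup",(287.6,174),(324.3,179.3),.025)):
  x,e=tri([("scene",s),("side",d)]); print(t,x.round(4),np.round(e,4),atz("scene",s,z).round(4),atz("side",d,z).round(4))
E
```

```text
candle top [0.4711 0.3435 0.0905] [0.0008 0.0008] [0.4709 0.3434 0.092 ] [0.4717 0.3456 0.092 ]
rim [0.4706 0.3454 0.1022] [0.0003 0.0003] [0.4736 0.3471 0.11  ] [0.4708 0.353  0.11  ]
cup [ 0.5172 -0.097   0.0232] [0.0014 0.0014] [ 0.5165 -0.0968  0.025 ] [ 0.5181 -0.0929  0.025 ]
```

step_arm([
  {"translation": [31.2,-11.3,-6],"roll": 0},
  {"translation": [31.2,-11.3,-6],"roll": 0},
  {"translation": [31.2,-11.3,-6],"roll": 0},
  {"translation": [31.2,-11.3,-6],"roll": 0},
  {"translation": [31.2,-11.3,-6],"roll": 0},
  {"translation": [31.2,-11.3,-6],"roll": 0},
  {"translation": [31.2,-11.3,-6],"roll": 0},
  {"translation": [31.2,-11.3,-6],"roll": 0},
  {"translation": [31.2,-11.3,-6],"roll": 0},
  {"translation": [31.2,-11.3,-6],"roll": 0},
  {"translation": [18.4,-25.7,0],"roll": 0},
  {"translation": [18.4,-25.7,0],"roll": 0},
  {"translation": [18.4,-25.7,0],"roll": 0},
  {"translation": [18.4,-25.7,0],"roll": 0},
  {"translation": [18.4,-25.7,0],"roll": 0},
  {"translation": [18.4,-25.7,0],"roll": 0},
  {"translation": [18.4,-25.7,0],"roll": 0},
  {"translation": [18.4,-25.7,0],"roll": 0},
  {"translation": [18.4,-25.7,0],"roll": 0},
  {"translation": [18.4,-25.7,0],"roll": 0},
], fingers=0, grip_force=12)

```text
time: 2.17
tool_pos: [0.5199, -0.0, 0.2614]
tool_rot: [3.141, -0.0, 0.3]
contact_force: [0.4, -0.5, 0.5]
opening: -0.0
grip_force: 0.0
```

```bash
python3 - <<'E'
from h import *
s=observe();print(s["time"],s["tool_pos"],s["tool_rot"],s["qpos"])
W=np.array(get_calibration("wrist")["world_from_camera"]);print(W.round(3))
save("wrist","pics/w0.png")
for n in("cup",):
  for r in search_frame("wrist",n): print(n,np.round(r["at"],4),r["confidence"],proj("wrist",r["at"]))
print(proj("wrist",[.517,-.097,.025]))
E
```

```text
2.1667 [ 5.19918111e-01 -2.07327208e-05  2.61351947e-01] [ 3.14135836e+00 -2.53450062e-04  2.99818455e-01] [-1.47452241e-01  2.92129974e-01  1.42871017e+00 -1.02791648e-04
  1.42042266e+00  1.12354104e+00]
[[ 0.296  0.923  0.247  0.586]
 [-0.955  0.286  0.076  0.021]
 [-0.    -0.258  0.966  0.444]
 [ 0.     0.     0.     1.   ]]
cup [ 0.5253 -0.0889  0.0172] 0.79 [389.30303456 189.103308  ]
[394.35028064 198.6604746 ]
```

View pics/w0.png

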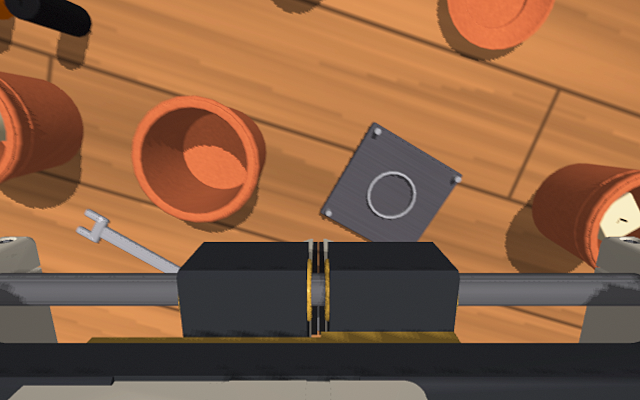

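The wrist view shows the cup ring centred at about (391,194), the empty pot's mouth at (197,158) and the candle's pot at the left edge. I'm moving on to look into the candle's pot.

step_arm([
  {"translation": [-0.5,-34.3,0],"roll": 0},
  {"translation": [-0.5,-34.3,0],"roll": 0},
  {"translation": [-0.5,-34.3,0],"roll": 0},
  {"translation": [-0.5,-34.3,0],"roll": 0},
  {"translation": [-0.5,-34.3,0],"roll": 0},
  {"translation": [-0.5,-34.3,0],"roll": 0},
  {"translation": [-0.5,-34.3,0],"roll": 0},
  {"translation": [-0.5,-34.3,0],"roll": 0},
  {"translation": [-0.5,-34.3,0],"roll": 0},
  {"translation": [-0.5,-34.3,0],"roll": 0},
  {"translation": [0,0,0],"roll": 0},
  {"translation": [0,0,0],"roll": 0},
])

```text
time: 3.27
tool_pos: [0.4131, 0.3252, 0.2609]
tool_rot: [3.141, 0.0, 0.303]
contact_force: [0.6, -1.2, 0.9]
opening: 0.0005
grip_force: 0.0
```

```bash
python3 - <<'E'
from h import *
s=observe();print(s["time"],s["tool_pos"],s["tool_rot"])
im=save("wrist","pics/w1.png")
for p in([.471,.344,.091],[.471,.345,.11]): print(proj("wrist",p))
np.save("w1.npy",np.array(get_calibration("wrist")["world_from_camera"]))
for n in("candle_mid","pot_rim"):
  for r in search_frame("wrist",n): print(n,np.round(r["at"],4),r["confidence"],proj("wrist",r["at"]))
# bright cream blob
h=cv2.cvtColor(im,cv2.COLOR_RGB2HSV); m=((h[...,2]>180)&(h[...,1]<90)).astype(np.uint8); m[235:]=0
n,l,st,c=cv2.connectedComponentsWithStats(m)
for i in range(1,n):
  if st[i,4]>200: print(st[i],c[i])
E
```

```text
3.2667 [0.41309975 0.32523617 0.26094606] [3.14099406e+00 3.76035678e-04 3.02725208e-01]
[316.16333785 121.50188629]
[315.04784968 121.67582185]
candle_mid [0.5827 0.3204 0.0684] 0.95 [372.71969394  15.26492292]
candle_mid [0.427  0.464  0.0796] 0.94 [189.98672618 128.02867289]
candle_mid [0.4715 0.3436 0.0928] 0.91 [315.96455119 121.33598655]
candle_mid [0.5792 0.3879 0.0207] 0.91 [306.50657912  10.15490553]
pot_rim [0.4743 0.3495 0.0742] 0.59 [311.00587233 116.592499  ]
[302 103  34  35 916] [318.33951965 119.75436681]
[337 206  31  29 286] [353.97902098 221.85314685]
```

View pics/w1.png

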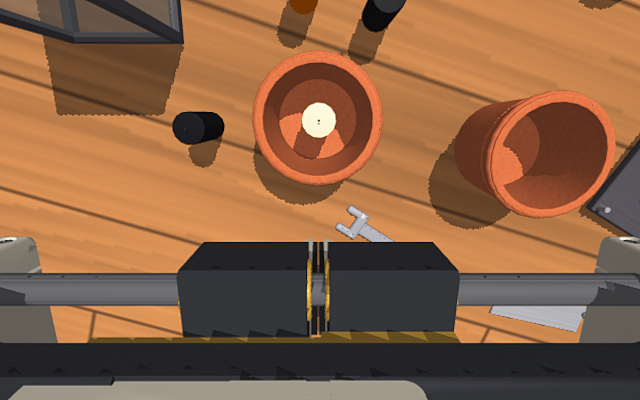

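The close view shows the cream candle top at (319,120), nearly centred in its pot mouth at about (318,117), with no look-alike in that pot. I'm triangulating the candle and the cup from all views.

```bash
python3 - <<'E'
from h import *
W="wrist"
for t,s,d,w in (("candle",(397.8,258.8),(334,272.6),(318.5,119.9)),("rim",(399,257.6),(334.6,269.4),(317.5,117))):
  print(t,[v.round(4) if i==0 else np.round(v,4) for i,v in enumerate(tri([("scene",s),("side",d),(W,w)]))])
print(atz(W,(318.5,119.9),.092),atz(W,(317.5,115.5),.11))
T=np.load("w1.npy")
# cup from w0: camera = same tool offset; build pose for w0 tool
c=get_calibration(W);s=observe();print(s["tool_pos"])
K=np.array(c["camera_matrix"]);W0=np.array([[.296,.923,.247,.586],[-.955,.286,.076,.021],[0,-.258,.966,.444]])
d=np.linalg.inv(K)@[391,194.5,1];d=W0[:,:3]@[d[0],-d[1],-d[2]];o=W0[:,3];print("cup w0",o+d*(.025-o[2])/d[2])
x=tri([("scene",(397.8,258.8)),("side",(334,272.6)),(W,(318.5,119.9))])[0]
p=s["tool_pos"];y=s["tool_rot"][2];D=x-p
print("tool shift mm",1e3*(np.cos(y)*D[0]+np.sin(y)*D[1]),1e3*(np.sin(y)*D[0]-np.cos(y)*D[1]))
E
```

```text
candle [array([0.4719, 0.3424, 0.0898]), array([0.0018, 0.0008, 0.0021])]
rim [array([0.4725, 0.3445, 0.1022]), array([0.0022, 0.0019, 0.0039])]
[0.47373772 0.34133436 0.092     ] [0.47755901 0.34352089 0.11      ]
[0.41416182 0.32340506 0.26116639]
cup w0 [ 0.51977891 -0.09348194  0.025     ]
tool shift mm 60.75999032041522 -1.2237371332292044
```

step_arm([
  {"translation": [15.3,-0.3,0],"roll": 0},
  {"translation": [15.3,-0.3,0],"roll": 0},
  {"translation": [15.3,-0.3,10],"roll": 0},
  {"translation": [15.3,-0.3,20],"roll": 0},
  {"translation": [0,0,30],"roll": 0},
  {"translation": [0,0,30],"roll": 0},
  {"translation": [0,0,21],"roll": 0},
  {"translation": [0,0,10],"roll": 0},
  {"translation": [0,0,0],"roll": 0},
  {"translation": [0,0,0],"roll": 0},
  {"translation": [0,0,0],"roll": 0},
])

```text
time: 4.33
tool_pos: [0.473, 0.3439, 0.142]
tool_rot: [-3.141, -0.003, 0.299]
contact_force: [-0.4, 0.3, 0.5]
opening: 0.0006
grip_force: 0.0
```

```bash
python3 - <<'E'
from h import *
s=observe();print(s["tool_pos"],s["tool_rot"])
a=save("scene","pics/a2.png");b=save("side","pics/b2.png");w=save("wrist","pics/w2.png")
def cr(im,u,v,w,h): return cv2.resize(im[v:v+h,u:u+w],(400,300),interpolation=cv2.INTER_CUBIC)[:,:,::-1]
cv2.imwrite("pics/d.png",np.vstack([np.hstack([cr(a,338,190,120,90),cr(b,274,205,120,90)]),np.hstack([cr(w,120,50,400,300),cr(w,240,160,160,120)])]))
print(proj("scene",[.4725,.342,.092]),proj("wrist",[.4725,.342,.092]))
E
```

```text
[0.47298303 0.34390005 0.14202999] [-3.14107573e+00 -3.13865793e-03  2.99082542e-01]
[396.99085196 258.76734974] [321.24718271 216.89410019]
```

View pics/d.png

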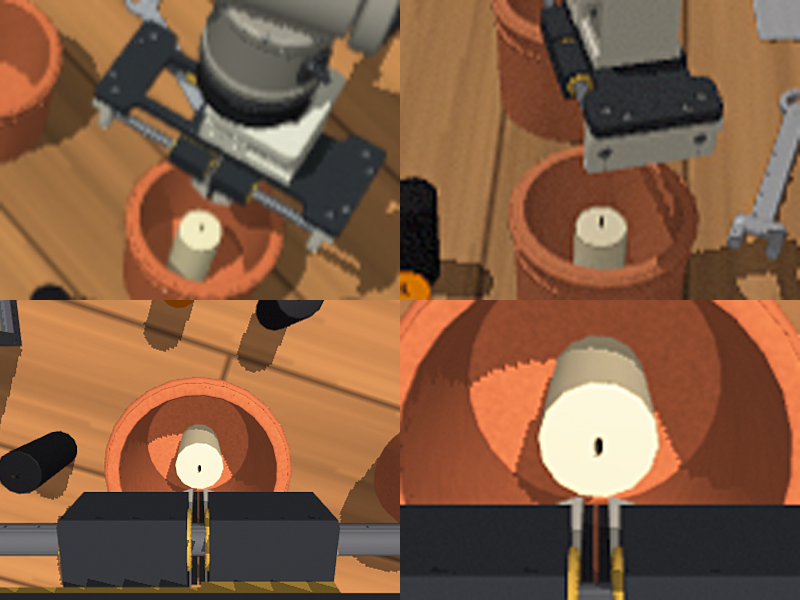

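The fingers line up with the candle (wrist column 319 for both) and the pot mouth is concentric to within about 2 mm. I'm going in closed and will open just above the candle.

step_arm([
  {"translation": [0,0,14],"roll": 0},
  {"translation": [0,0,14],"roll": 0},
  {"translation": [0,0,12],"roll": 0},
  {"translation": [0,0,0],"roll": 0},
  {"translation": [0,0,0],"roll": 0},
])

```text
time: 4.9
tool_pos: [0.4717, 0.3439, 0.1005]
tool_rot: [3.141, 0.0, 0.3]
contact_force: [0.0, 1.0, 0.2]
opening: 0.0009
grip_force: 0.0
```

step_arm([
  {"translation": [0,0,0],"roll": 0},
  {"translation": [0,0,0],"roll": 0},
  {"translation": [0,0,0],"roll": 0},
  {"translation": [0,0,0],"roll": 0},
  {"translation": [0,0,0],"roll": 0},
  {"translation": [0,0,0],"roll": 0},
], fingers=0.54)

```text
time: 5.4
tool_pos: [0.4718, 0.3439, 0.1004]
tool_rot: [3.142, -0.0, 0.3]
contact_force: [-0.2, -0.3, -0.5]
opening: 0.0363
grip_force: 0.0
```

step_arm([
  {"translation": [0,0,0],"roll": 0},
  {"translation": [0,0,0],"roll": 0},
  {"translation": [0,0,0],"roll": 0},
  {"translation": [0,0,0],"roll": 0},
])

```text
time: 5.73
tool_pos: [0.4717, 0.3438, 0.1001]
tool_rot: [3.141, 0.0, 0.3]
contact_force: [-0.2, 0.6, -0.1]
opening: 0.0493
grip_force: 0.0
```

step_arm([
  {"translation": [0,0,5],"roll": 0},
  {"translation": [0,0,7],"roll": 0},
  {"translation": [0,0,8],"roll": 0},
  {"translation": [0,0,7],"roll": 0},
  {"translation": [0,0,4],"roll": 0},
  {"translation": [0,0,0],"roll": 0},
  {"translation": [0,0,0],"roll": 0},
])

```text
time: 6.32
tool_pos: [0.4716, 0.3437, 0.0687]
tool_rot: [3.141, 0.001, 0.3]
contact_force: [0.1, 0.0, -0.0]
opening: 0.0499
grip_force: 0.0
```

step_arm([
  {"translation": [0,0,0],"roll": 0},
  {"translation": [0,0,0],"roll": 0},
  {"translation": [0,0,0],"roll": 0},
  {"translation": [0,0,0],"roll": 0},
  {"translation": [0,0,0],"roll": 0},
  {"translation": [0,0,0],"roll": 0},
], fingers=0, grip_force=12)

```text
time: 6.82
tool_pos: [0.4718, 0.3438, 0.0693]
tool_rot: [3.142, -0.0, 0.3]
contact_force: [0.9, 0.6, 0.6]
opening: 0.0142
grip_force: 0.0
```

The opening of 14 mm is below the candle's 34 mm, so it may have been missed or squeezed out. I'm looking.

```bash
python3 - <<'E'
from h import *
s=observe();print(s["time"],s["tool_pos"],s["opening"],s["grip_force"])
a=save("scene","pics/a3.png");b=save("side","pics/b3.png");w=save("wrist","pics/w3.png")
def cr(im,u,v,w,h): return cv2.resize(im[v:v+h,u:u+w],(400,300),interpolation=cv2.INTER_CUBIC)[:,:,::-1]
cv2.imwrite("pics/e.png",np.vstack([np.hstack([cr(a,338,215,120,90),cr(b,274,230,120,90)]),np.hstack([cr(w,120,50,400,300),cr(w,240,160,160,120)])]))
E
```

```text
6.8167 [0.47176946 0.34383719 0.06930377] 0.014205662898733314 0.0
```

View pics/e.png

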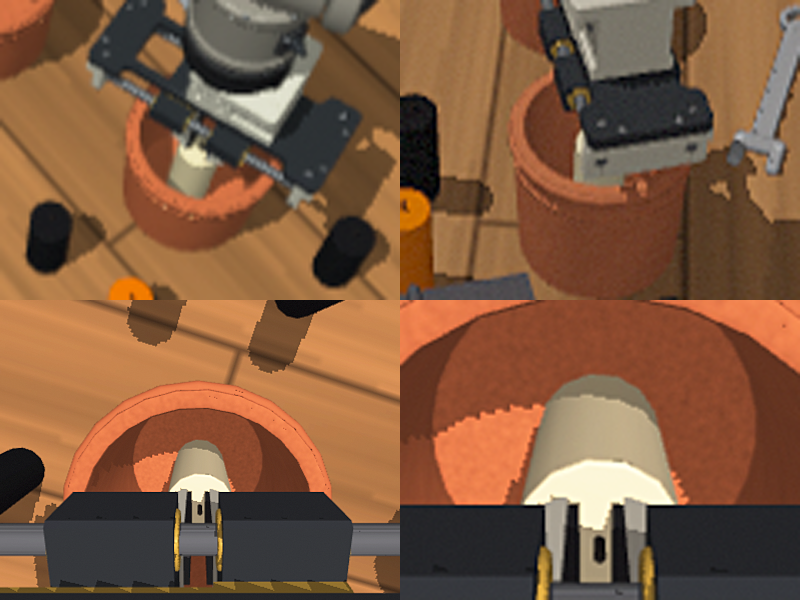

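```bash
python3 - <<'E'
from h import *
s=observe();p=s["tool_pos"];y=s["tool_rot"][2]
X=np.array([np.cos(y),np.sin(y),0]);Y=np.array([np.sin(y),-np.cos(y),0])
for dz in(0,.019,.04):
  for o in(-.007,.007): print(dz,o,proj("wrist",p+[0,0,dz]+o*Y).round(1),proj("scene",p+[0,0,dz]+o*Y).round(1))
print("wick px(318,262)",atz("wrist",(319,258),.092),atz("wrist",(319,258),.098))
print("expected top",proj("wrist",[.472,.343,.092]),proj("scene",[.472,.343,.092]),"front/back",proj("wrist",np.array([.472,.343,.092])+.017*X),proj("wrist",np.array([.472,.343,.092])-.017*X))
w=cv2.imread("pics/w3.png");a=cv2.imread("pics/a3.png")
cv2.imwrite("pics/f.png",np.hstack([cv2.resize(w[200:300,270:370],(400,400),interpolation=cv2.INTER_CUBIC),cv2.resize(a[235:285,370:420],(400,400),interpolation=cv2.INTER_CUBIC)]))
E
```

```text
0 -0.007 [305.7 241.3] [398.8 263.9]
0 0.007 [330.9 241.3] [394.2 261.2]
0.019 -0.007 [304.5 254.7] [399.8 261.1]
0.019 0.007 [332.3 254.7] [395.2 258.3]
0.04 -0.007 [302.7 273.2] [401.  257.8]
0.04 0.007 [334.2 273.3] [396.3 255. ]
wick px(318,262) [0.47171514 0.34349223 0.092     ] [0.47418798 0.34427882 0.098     ]
expected top [320.12588177 257.76202551] [397.39127988 258.93451574] front/back [320.20843433 224.89692456] [320.04743318 288.99329097]
```

View pics/f.png

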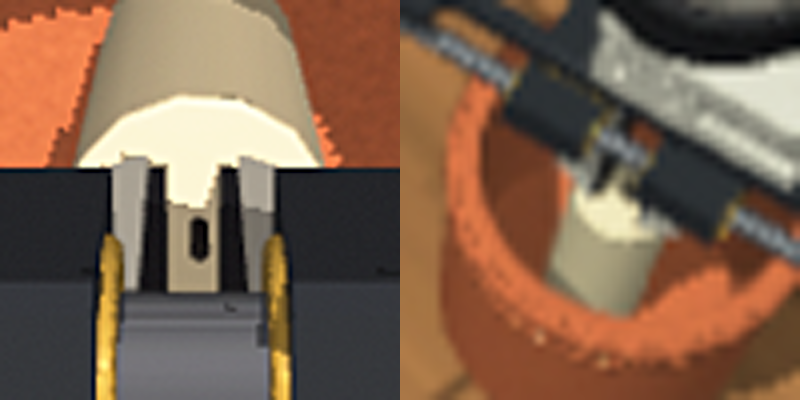

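step_arm([
  {"translation": [0,0,0],"roll": 0},
  {"translation": [0,0,0],"roll": 0},
  {"translation": [0,0,0],"roll": 0},
  {"translation": [0,0,0],"roll": 0},
])

```text
time: 7.3
tool_pos: [0.4717, 0.3438, 0.0691]
tool_rot: [3.141, 0.0, 0.3]
contact_force: [0.2, -0.0, 0.1]
opening: 0.0005
grip_force: 0.0
```

```bash
python3 - <<'E'
from h import *
s=observe();p=s["tool_pos"];y=s["tool_rot"][2];print(p,s["opening"],s["contact_force"])
X=np.array([np.cos(y),np.sin(y),0])
for f in(0,.0095):
  for dz in(0,.01,.019,.03): print(f,dz,proj("wrist",p+f*X+[0,0,dz]).round(1))
# compare finger-end row in w2 (far from candle) and w3
w2=cv2.imread("pics/w2.png").astype(int);w3=cv2.imread("pics/w3.png").astype(int)
print("w2");print(w2[228:244:1,312:328:2].sum(2)//3)
E
```

```text
[0.47169927 0.34380394 0.06913754] 0.0004775334841533223 [ 0.15119737 -0.00180391  0.13828333]
0 0 [318.3 241.4]
0 0.01 [318.4 248.1]
0 0.019 [318.4 254.8]
0 0.03 [318.4 263.9]
0.0095 0 [318.3 225.1]
0.0095 0.01 [318.4 231.1]
0.0095 0.019 [318.4 237. ]
0.0095 0.03 [318.4 245.1]
w2
[[238 238 238 238 238 238 238 238]
 [238 238 238 238 238 238 238 238]
 [238 238 238 238 238 238 238 238]
 [238 238 238 238 238 238 238 238]
 [237 237 237 237 237 237 237 237]
 [237 237 237 237 237 237 237 237]
 [237 237 237 237 237 237 237 238]
 [239 238 238 237 237 237 238 240]
 [243 242 240 239 239 239 239 237]
 [231 236 236 239 237 244 232 192]
 [110 130 139 206 205 230 183 150]
 [156  71  83 149 144 138 158 164]
 [152  78 124 122 115 104 160 163]
 [143  89  98 102  92  88 158 166]
 [140  14  15  81  17  10 158 170]
 [142  21  27  71  28  17 159 172]]
```

The fingers shut fully with no contact, and their visible ends sit about 20 mm short of the reported TCP. They seem to be just above the candle, so I'm probing gently with closed fingers.

step_arm([
  {"translation": [0,0,1],"roll": 0},
  {"translation": [0,0,1],"roll": 0},
  {"translation": [0,0,0],"roll": 0},
])

```text
time: 7.55
tool_pos: [0.4716, 0.3437, 0.0669]
tool_rot: [3.141, 0.0, 0.3]
contact_force: [-0.4, 0.5, -0.4]
opening: 0.0003
grip_force: 0.0
```

step_arm([
  {"translation": [0,0,1],"roll": 0},
  {"translation": [0,0,0],"roll": 0},
])

```text
time: 7.72
tool_pos: [0.4721, 0.344, 0.0668]
tool_rot: [-3.141, -0.001, 0.3]
contact_force: [-1.0, -0.4, 3.3]
opening: 0.0005
grip_force: 2.1
```

step_arm([
  {"translation": [0,0,1],"roll": 0},
  {"translation": [0,0,0],"roll": 0},
])

```text
time: 7.88
tool_pos: [0.4724, 0.3443, 0.0668]
tool_rot: [-3.141, -0.002, 0.3]
contact_force: [-2.4, -0.5, 10.5]
opening: 0.0006
grip_force: 5.3
```

Contact came at reported z = 0.0668, so the true finger ends are about 24 mm above the reported TCP. The grasp height therefore becomes about 0.047 to 0.049 reported. I'm lifting, opening and re-descending while watching the force.

step_arm([
  {"translation": [0,0,-3],"roll": 0},
  {"translation": [0,0,-3],"roll": 0},
  {"translation": [0,0,0],"roll": 0},
])

```text
time: 8.13
tool_pos: [0.472, 0.344, 0.0716]
tool_rot: [-3.142, -0.001, 0.3]
contact_force: [0.4, -1.1, -0.7]
opening: 0.0004
grip_force: 0.0
```

step_arm([
  {"translation": [0,0,0],"roll": 0},
  {"translation": [0,0,0],"roll": 0},
  {"translation": [0,0,0],"roll": 0},
  {"translation": [0,0,0],"roll": 0},
  {"translation": [0,0,0],"roll": 0},
  {"translation": [0,0,0],"roll": 0},
  {"translation": [0,0,0],"roll": 0},
  {"translation": [0,0,0],"roll": 0},
  {"translation": [0,0,0],"roll": 0},
  {"translation": [0,0,0],"roll": 0},
], fingers=0.54)

```text
time: 8.97
tool_pos: [0.4717, 0.3438, 0.0712]
tool_rot: [3.141, 0.0, 0.3]
contact_force: [0.6, 1.0, 0.3]
opening: 0.0494
grip_force: 0.0
```

step_arm([
  {"translation": [0,0,3],"roll": 0},
  {"translation": [0,0,3],"roll": 0},
  {"translation": [0,0,3],"roll": 0},
  {"translation": [0,0,3],"roll": 0},
  {"translation": [0,0,0],"roll": 0},
])

```text
time: 9.38
tool_pos: [0.4713, 0.3435, 0.0582]
tool_rot: [3.141, 0.002, 0.3]
contact_force: [-0.9, -0.0, 0.0]
opening: 0.05
grip_force: 0.0
```

step_arm([
  {"translation": [0,0,2],"roll": 0},
  {"translation": [0,0,2],"roll": 0},
  {"translation": [0,0,2],"roll": 0},
  {"translation": [0,0,0],"roll": 0},
])

```text
time: 9.72
tool_pos: [0.4715, 0.3437, 0.0527]
tool_rot: [3.141, 0.001, 0.3]
contact_force: [0.6, 0.3, -1.1]
opening: 0.0497
grip_force: 0.0
```

step_arm([
  {"translation": [0,0,1],"roll": 0},
  {"translation": [0,0,1],"roll": 0},
  {"translation": [0,0,1],"roll": 0},
  {"translation": [0,0,1],"roll": 0},
  {"translation": [0,0,0],"roll": 0},
])

```text
time: 10.13
tool_pos: [0.4716, 0.3437, 0.049]
tool_rot: [3.141, 0.0, 0.3]
contact_force: [0.7, -0.4, -0.6]
opening: 0.0497
grip_force: 0.0
```

step_arm([
  {"translation": [0,0,0],"roll": 0},
  {"translation": [0,0,0],"roll": 0},
  {"translation": [0,0,0],"roll": 0},
  {"translation": [0,0,0],"roll": 0},
  {"translation": [0,0,0],"roll": 0},
  {"translation": [0,0,0],"roll": 0},
], fingers=0, grip_force=12)

```text
time: 10.63
tool_pos: [0.4718, 0.3438, 0.0492]
tool_rot: [3.141, -0.0, 0.3]
contact_force: [0.4, -0.2, 0.3]
opening: 0.0332
grip_force: 12.0
```

It's gripped (33 mm, 12 N). I'm lifting, then carrying it over the cup.

step_arm([
  {"translation": [0,0,-3],"roll": 0},
  {"translation": [0,0,-6],"roll": 0},
  {"translation": [0,0,-10],"roll": 0},
  {"translation": [0,0,-15],"roll": 0},
  {"translation": [0,0,-20],"roll": 0},
  {"translation": [0,0,-20],"roll": 0},
  {"translation": [0,0,-20],"roll": 0},
  {"translation": [0,0,-20],"roll": 0},
  {"translation": [0,0,-20],"roll": 0},
  {"translation": [0,0,-15],"roll": 0},
  {"translation": [0,0,-6],"roll": 0},
  {"translation": [0,0,0],"roll": 0},
  {"translation": [0,0,0],"roll": 0},
])

```text
time: 11.72
tool_pos: [0.4715, 0.3437, 0.2041]
tool_rot: [3.141, 0.0, 0.3]
contact_force: [0.0, -0.3, -1.4]
opening: 0.0335
grip_force: 12.0
```

step_arm([
  {"translation": [-2.2,11,0],"roll": 0},
  {"translation": [-4,20,0],"roll": 0},
  {"translation": [-5.3,27,0],"roll": 0},
  {"translation": [-5.3,27,0],"roll": 0},
  {"translation": [-5.3,27,0],"roll": 0},
  {"translation": [-5.3,27,0],"roll": 0},
  {"translation": [-5.3,27,0],"roll": 0},
  {"translation": [-5.3,27,0],"roll": 0},
  {"translation": [-5.3,27,0],"roll": 0},
  {"translation": [-5.3,27,0],"roll": 0},
  {"translation": [-5.3,27,0],"roll": 0},
  {"translation": [-5.3,27,0],"roll": 0},
  {"translation": [-5.3,27,0],"roll": 0},
  {"translation": [-5.3,27,0],"roll": 0},
  {"translation": [-5.3,27,0],"roll": 0},
  {"translation": [-5.3,27,0],"roll": 0},
  {"translation": [-4,15,0],"roll": 0},
  {"translation": [-1.1,8,0],"roll": 0},
  {"translation": [0,0,0],"roll": 0},
  {"translation": [0,0,0],"roll": 0},
])

```text
time: 13.38
tool_pos: [0.517, -0.094, 0.2035]
tool_rot: [-3.14, 0.001, 0.299]
contact_force: [0.1, -0.2, 0.2]
opening: 0.0337
grip_force: 12.0
```

```bash
python3 - <<'E'
from h import *
s=observe();print(s["time"],s["tool_pos"],s["tool_rot"],s["opening"],s["grip_force"])
p=s["tool_pos"]
a=save("scene","pics/a4.png");b=save("side","pics/b4.png");w=save("wrist","pics/w4.png")
def cr(im,u,v,w,h): return cv2.resize(im[v:v+h,u:u+w],(400,300),interpolation=cv2.INTER_CUBIC)[:,:,::-1]
cv2.imwrite("pics/g.png",np.vstack([np.hstack([cr(a,230,110,120,90),cr(b,264,105,120,90)]),np.hstack([cr(w,120,50,400,300),cr(w,240,120,160,120)])]))
for n,c in (("scene",(230,110)),("side",(264,105))): 
  for q in ([.5178,-.0942,.025],p-[0,0,.037],p+[0,0,.043]): print(n,((proj(n,q)-c)*3.33).round(0))
for r in search_frame("wrist","cup"): print(r)
print(proj("wrist",[.5178,-.0942,.025]))
E
```

```text
13.3833 [ 0.51703649 -0.09395612  0.20352182] [-3.14040586e+00  1.13929069e-03  2.99024083e-01] 0.03368857968494377 11.993708431109553
scene [192. 216.]
scene [182. 122.]
scene [174.  61.]
side [201. 247.]
side [206. 112.]
side [209.  28.]
{'at': [0.5309, -0.0806, 0.0173], 'confidence': 0.94}
[319.32866651 180.77634841]
```

View pics/g.png

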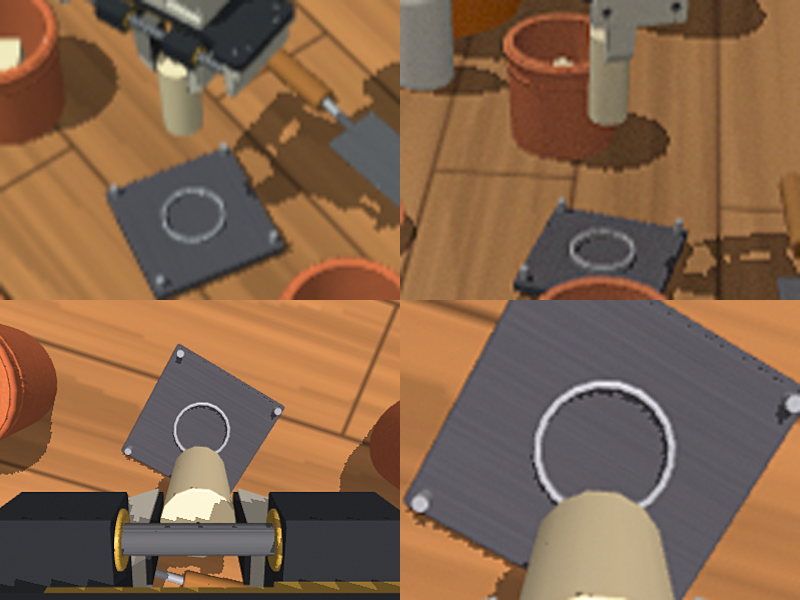

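The candle hangs upright and its axis is within about 2 mm of the ring centre (wrist ring at (322,179), candle column about 320). I'm nudging 1 mm and descending. The floor should be met at reported z of about 0.055.

step_arm([
  {"translation": [1,1,5],"roll": 0},
  {"translation": [0,0,12],"roll": 0},
  {"translation": [0,0,20],"roll": 0},
  {"translation": [0,0,20],"roll": 0},
  {"translation": [0,0,20],"roll": 0},
  {"translation": [0,0,20],"roll": 0},
  {"translation": [0,0,15],"roll": 0},
  {"translation": [0,0,10],"roll": 0},
  {"translation": [0,0,8],"roll": 0},
  {"translation": [0,0,5],"roll": 0},
  {"translation": [0,0,3],"roll": 0},
  {"translation": [0,0,0],"roll": 0},
  {"translation": [0,0,0],"roll": 0},
])

```text
time: 14.67
tool_pos: [0.5193, -0.0949, 0.0667]
tool_rot: [3.141, -0.001, 0.3]
contact_force: [0.0, 0.7, -0.7]
opening: 0.0335
grip_force: 12.0
```

step_arm([
  {"translation": [0,0,1],"roll": 0},
  {"translation": [0,0,1],"roll": 0},
  {"translation": [0,0,1],"roll": 0},
  {"translation": [0,0,1],"roll": 0},
  {"translation": [0,0,1],"roll": 0},
  {"translation": [0,0,0],"roll": 0},
])

```text
time: 15.17
tool_pos: [0.5187, -0.0948, 0.061]
tool_rot: [-3.141, 0.0, 0.3]
contact_force: [-0.2, -0.1, -1.2]
opening: 0.0333
grip_force: 12.0
```

step_arm([
  {"translation": [0,0,1],"roll": 0},
  {"translation": [0,0,1],"roll": 0},
  {"translation": [0,0,0],"roll": 0},
])

```text
time: 15.42
tool_pos: [0.5188, -0.0948, 0.059]
tool_rot: [-3.142, 0.0, 0.3]
contact_force: [-0.0, 0.7, -0.7]
opening: 0.033
grip_force: 12.0
```

step_arm([
  {"translation": [0,0,1],"roll": 0},
  {"translation": [0,0,1],"roll": 0},
  {"translation": [0,0,1],"roll": 0},
  {"translation": [0,0,0],"roll": 0},
])

```text
time: 15.75
tool_pos: [0.5187, -0.0948, 0.056]
tool_rot: [-3.141, 0.0, 0.3]
contact_force: [-0.0, 0.4, -0.8]
opening: 0.033
grip_force: 12.0
```

step_arm([
  {"translation": [0,0,0.7],"roll": 0},
  {"translation": [0,0,0.3],"roll": 0},
  {"translation": [0,0,0],"roll": 0},
])

```text
time: 16.0
tool_pos: [0.5189, -0.0948, 0.0552]
tool_rot: [3.141, -0.0, 0.3]
contact_force: [-0.1, -0.6, -0.4]
opening: 0.0334
grip_force: 12.0
```

step_arm([
  {"translation": [0,0,0.7],"roll": 0},
  {"translation": [0,0,0],"roll": 0},
])

```text
time: 16.17
tool_pos: [0.5192, -0.0949, 0.0551]
tool_rot: [3.141, -0.001, 0.3]
contact_force: [-1.4, -0.2, 3.6]
opening: 0.0333
grip_force: 12.0
```

step_arm([
  {"translation": [0,0,0.7],"roll": 0},
  {"translation": [0,0,0],"roll": 0},
])

```text
time: 16.33
tool_pos: [0.5195, -0.0951, 0.055]
tool_rot: [3.14, -0.002, 0.3]
contact_force: [-1.8, 0.4, 7.6]
opening: 0.0333
grip_force: 12.0
```

The candle meets the floor at 0.055, as predicted. I'm easing off the press, releasing and rising.

step_arm([
  {"translation": [0,0,-1],"roll": 0},
  {"translation": [0,0,0],"roll": 0},
])

```text
time: 16.5
tool_pos: [0.519, -0.0949, 0.0551]
tool_rot: [3.141, -0.0, 0.3]
contact_force: [-0.6, -0.7, 2.6]
opening: 0.0332
grip_force: 12.0
```

step_arm([
  {"translation": [0,0,0],"roll": 0},
  {"translation": [0,0,0],"roll": 0},
  {"translation": [0,0,0],"roll": 0},
  {"translation": [0,0,0],"roll": 0},
  {"translation": [0,0,0],"roll": 0},
  {"translation": [0,0,0],"roll": 0},
  {"translation": [0,0,0],"roll": 0},
], fingers=0.65)

```text
time: 17.08
tool_pos: [0.5188, -0.0948, 0.0547]
tool_rot: [3.142, 0.0, 0.3]
contact_force: [0.3, 0.4, 0.6]
opening: 0.0599
grip_force: 0.0
```

step_arm([
  {"translation": [0,0,-4],"roll": 0},
  {"translation": [0,0,-8],"roll": 0},
  {"translation": [0,0,-15],"roll": 0},
  {"translation": [0,0,-20],"roll": 0},
  {"translation": [0,0,-20],"roll": 0},
  {"translation": [0,0,-20],"roll": 0},
  {"translation": [0,0,-20],"roll": 0},
  {"translation": [0,0,-20],"roll": 0},
  {"translation": [-20,0,0],"roll": 0},
  {"translation": [-30,0,0],"roll": 0},
  {"translation": [-20,0,0],"roll": 0},
  {"translation": [0,0,0],"roll": 0},
  {"translation": [0,0,0],"roll": 0},
])

```text
time: 18.17
tool_pos: [0.4519, -0.1158, 0.1829]
tool_rot: [3.14, -0.001, 0.298]
contact_force: [-0.3, -0.6, -0.4]
opening: 0.0597
grip_force: 0.0
```

```bash
python3 - <<'E'
from h import *
s=observe();print(s["time"],s["tool_pos"],s["contact_force"])
a=save("scene","pics/a5.png");b=save("side","pics/b5.png");w=save("wrist","pics/w5.png")
def cr(im,u,v,w,h): return cv2.resize(im[v:v+h,u:u+w],(400,300),interpolation=cv2.INTER_CUBIC)[:,:,::-1]
cv2.imwrite("pics/i.png",np.vstack([np.hstack([cr(a,238,120,100,75),cr(b,274,125,100,75)]),np.hstack([cr(w,120,50,400,300),cr(a,278,160,160,120)])]))
for q in ([.518,-.095,.018],[.518,-.095,.098]):
  print(((proj("scene",q)-(238,120))*4).round(),((proj("side",q)-(274,125))*4).round(),proj("wrist",q).round(1)-(120,50))
E
```

```text
18.1667 [ 0.45192068 -0.11580607  0.18291036] [-0.30068265 -0.59682187 -0.44198391]
[199. 224.] [201. 223.] [197.8  63.8]
[191. 163.] [204. 135.] [197.8  64. ]
```

View pics/i.png

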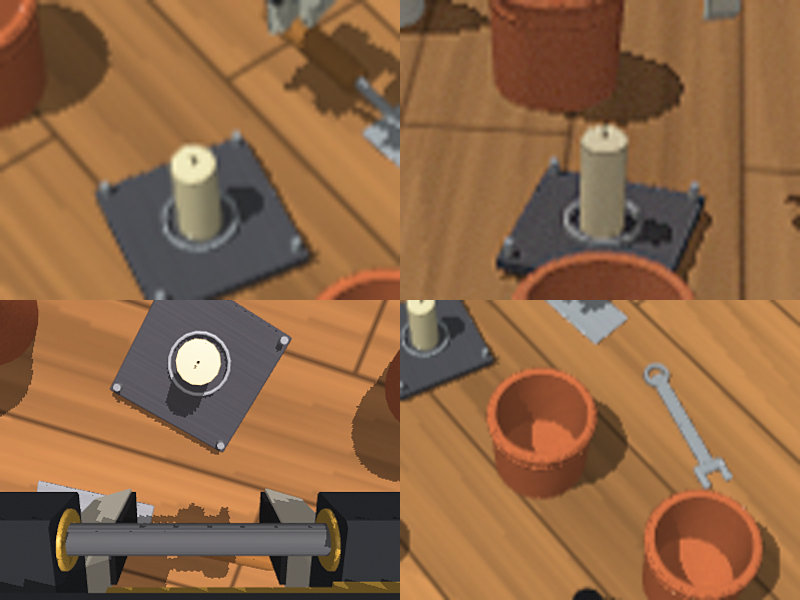

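The candle stands upright and well centred in the ring in all three views (wrist crop (198,361)). Its pot is upright and in place, and the arm is clear.

```bash
python3 -c "
from cell import *
print(hand_in())"
```

```text
the job is handed in; nothing more can be done
None
```

The round candle is standing upright and centred in the lantern's cup, its pot is upright and in place, the square candle was not touched, and the job is handed in (no verdict was returned).

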